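# Stand the fallen grow log in its stall and shut the keeper

### The arm

A 6-joint arm with a two-finger parallel gripper is mounted at the origin on the work surface. World frame = base frame: x ahead of the robot, y to its left, z up, the work surface at z = 0. Lengths are in m, angles in rad, forces in N, time in s.
With the tool pointing down it reaches from about 0.375 to 0.9 m from the base axis. Payload 3.1 kg.
Tool frame: the origin (TCP) lies at the very end of the fingers, on their centre line; the grasp point (between the pads) lies 19 mm behind it; z points along the fingers, y is the line along which they close (so a half turn about z gives the same grasp; the last joint's range is limited). The gripper opens to 85 mm and grips with 20 to 120 N. Pads are 22 mm wide; open, the fingers measure 114 mm over their backs; the gripper's body (76 mm by 85 mm) begins 54 mm behind the grasp point. The pads swing forward as they close: fully open they stand 13 mm farther back than shut.
Start: joints at [-1.49, 0.527, 1.433, -0, 1.181, -0.178], TCP at [0.16, -0.604, 0.231] pointing down, gripper open.
Joint ranges: [-3.08, 3.08], [-0.75, 2.2], [0.22, 2.44], [-1.43, 4.57], [0, 2.65], [-2.85, 2.85]. Speed limits (rad/s): [2.79, 2.79, 3.14, 3.14, 3.14, 3.14].

### API

Orientations are given as a unit quaternion [x, y, z, w].
In Python, from station import manip, vision gives the robot as it stands.
- The arm moves only by the tool drive_tool, never from a script. Its argument "deltas" is a list that holds one entry, the list of rows, each a list of 4 numbers: the shift along the tool's x, y, z in mm, then the turn about the tool's z in rad. A call has 1 to 5 rows; each row is the pose to reach, as a shift and turn from the pose commanded when the call began, along the tool's axes at that moment; what a row does not reach only later rows make up. A row lasts 1/12 s, in which the tool goes at most 41.7 mm and 7.16 degrees, less where a joint would pass 70% of its speed; a pose out of reach is approached as far as the arm can. A call with a gripper value outside its range is refused whole. "jaw" is the finger opening in mm, from 0 to 85.4, set as the call begins (left out, the last holds). The fingers move at their own pace and stop on an object; "force" is the grip in N (left out, the last holds). Time passes only in rows, so rows that repeat a pose let the fingers close. It gives the time, the measured TCP pose, the force, the opening and the grip force at its end, in the units of the state.
- manip.sense(): the state, without advancing time (a new reading comes with each control period).
- vision.snapshot(name): name is "side" or "top" or "wrist"; returns the picture (420x560x3 uint8, red, green, blue); there is no depth.
- vision.camera_model(name): a dict with "camera_matrix" (3x3 intrinsics, pixels), "D" ([k1, k2, p1, p2, k3] as OpenCV has them; the pictures are not rectified), "rvec" (rotation vector, rad) and "tvec" (3), from world to camera coordinates, as OpenCV has them. Camera axes: x right, y down, z forward; pixel columns grow to the right and rows downward; lengths in m; the calibration is good to about 2 mm. A picture is of the moment at which its call begins: read the wrist's pose just before it. camera_model takes no time and is no camera call; for the wrist camera it gives the pose at the moment of the call.
- manip.sign_off(): hands the job in; it is judged then, once.
The state is a dict: "t": time; "q": joint angles; "qd": joint speeds; "tau": joint torques, N m; "tcp_pos": TCP position; "tool_rot": TCP orientation; "force": force on the tool from outside, world axes, zero at the start; "ft_torque": the same for the moment, N m; "finger_gap": opening from 0.0 (shut) to 1.0 (fully open); "gripper_force": force on a finger pad.
Only numpy, scipy, OpenCV 4.12 (cv2) and the standard library are available. Lean on these libraries where they do the work, as an engineer would, in place of code of your own. Each camera call takes 0.05 s, during which the arm holds its last target. There are 200 camera calls.

### The job

The grow log with the blue collar has toppled onto the black mat: stand it upright, blue collar up, wholly on the green pad in the empty stall of the white stand. Once it stands there, swing the yellow keeper bar shut by its red knob until it is fully home against its stop. Leave the other log, the bottle, the jar and the carton standing where they are.

Things in the scene. Friction and masses are not known exactly. Their poses are not given: they have to be found in the camera images.
- fallen_log: Fallen grow log, about 0.4 kg: beige cylinder 60 mm diameter, 130 mm long, with a blue collar 44 mm diameter and 20 mm long on its mouth end (150 mm overall), starting lying on the black mat in any direction. Origin on its axis, 75 mm from the foot's flat face and 75 mm from the collar's face; its z axis runs along the log from foot to collar (points up when it stands properly).
- standing_log: The same kind of log with a white collar, standing loose in the other stall of the stand. Origin and axes as the fallen log's (75 mm above its foot).
- pad: Fixed green disc, 94 mm diameter, 5 mm thick, lying on the floor of the empty stall; origin at the centre of its underside, so its top is 5 mm above the origin (13 mm above the table). The log is to stand on it.
- stand: Fixed white stand, two open-topped stalls side by side along its y axis, stall centres at y = +55 and -55 mm. Origin on the table under the stall line; its -x side is the open front. Floor plate 8 mm thick, 135 mm (x, from -75 to +60 mm) by 270 mm (y). Back rails at x = +53 mm, up to 110 mm above the table, posts at y = +-128 mm. A 4 mm divider, 43 mm high, stands between the stalls.
- keeper (a joint): Angle of the keeper bar: 0 = shut (bar parallel to the stand's y axis, across its front at x = -64 mm, against the stop), growing as it swings out horizontally to the front (-x); at most 1.5 rad. Stiff hinge: it stays where it is left.
- keeper_hinge (a point): Point on the bar's upright hinge axis, at the bar's mid height (58 mm above the table), at x = -64, y = -125 mm in the stand's frame. The yellow bar is 12 mm square and reaches 255 mm from here.
- keeper_knob (a point): Centre of the top of the red upright knob on the keeper bar, 155 mm from the hinge axis: a pin 18 mm diameter that rises from the bar (64 mm above the table) to 124 mm above the table.
- mat: Fixed round black rubber mat, 430 mm diameter, 3 mm thick, origin at the centre of its underside.
- bottle: Bystander: amber bottle, 60 mm diameter, 140 mm high, standing loose on the mat. Origin at the centre of its underside.
- jar: Bystander: clear jar with orange lid, 68 mm diameter, 85 mm high, standing loose on the mat. Origin at the centre of its underside.
- carton: Bystander: cardboard carton, 60 x 60 mm and 90 mm high, standing loose on the mat. Origin at the centre of its underside.
There are look-alikes about, which are no part of the job. What is shaped like the fallen_log but purple or turquoise is not meant.

How it is judged:
On the way, in this order (a step that is already met when the one before it is completed fails the run):
1. the fallen log stands upright, collar up, on the green pad while the keeper bar is still open (angle between fallen_log's own z axis and vertical below 0.1 rad and horizontal distance between fallen_log and pad below 0.017 m and height (world z) of fallen_log between 0.083 and 0.093 m and value of joint keeper above 0.3 rad), for 0.3 s.
2. then the keeper bar is swung shut (value of joint keeper below 0.06 rad), for 0.2 s.
At the end, for the whole second after the job is handed in: The blue-collared log stands at rest on the green pad, collar up, within 0.1 rad of upright, its axis within 17 mm of the pad's centre; the keeper bar is within 0.06 rad of shut; the standing log, bottle, jar and carton are upright and within 30 mm of where they were (angle between each of fallen_log, standing_log, bottle, jar, carton's own z axis and vertical below 0.1 rad and horizontal distance between fallen_log and pad below 0.017 m and height (world z) of fallen_log between 0.083 and 0.093 m and value of joint keeper below 0.06 rad and linear speed of fallen_log below 0.02 m/s and distance of each of standing_log, bottle, jar, carton from where it was at the start of the episode below 0.03 m); the robot touches nothing.
It fails at once if the standing log is knocked over or pushed away (more than 40 mm, or tipped more than 0.5 rad) (distance of standing_log from where it was at the start of the episode above 0.04 m or angle between standing_log's own z axis and vertical above 0.5 rad).
It fails at once if the amber bottle is knocked over or pushed away (more than 40 mm, or tipped more than 0.5 rad) (distance of bottle from where it was at the start of the episode above 0.04 m or angle between bottle's own z axis and vertical above 0.5 rad).
It fails at once if the jar is knocked over or pushed away (more than 40 mm, or tipped more than 0.5 rad) (distance of jar from where it was at the start of the episode above 0.04 m or angle between jar's own z axis and vertical above 0.5 rad).
It fails at once if the carton is knocked over or pushed away (more than 40 mm, or tipped more than 0.5 rad) (distance of carton from where it was at the start of the episode above 0.04 m or angle between carton's own z axis and vertical above 0.5 rad).
It also fails if it takes over 72 s, if anything falls off the work surface, if the arm or the gripper's body presses on something with over 40 N, if the wrist force passes 120 N, or if a joint passes its speed limit or range.

## Working session

There is one attempt and no reset: what is moved stays moved. The work goes in short steps, Python scripts to look and compute and a tool call to move; the robot and the scene stay as the last step left them, time stands still between calls to the robot, and variables do not carry over. Pictures are saved under pics/ and viewed, at most 10 in all, crops included, and the job is handed in when it is done.

Besides the shell and the picture viewer there is one more tool, called after "Request:" as a command line: name --argument value ..., lists and objects as JSON in quotes. drive_tool: Moves the arm, as the interface text tells. Its arguments: {"type":"object","properties":{"deltas":{"type":"array"},"jaw":{"type":"number"},"force":{"type":"number"}},"required":["deltas"]}

```bash
ls; mkdir -p pics; python3 - <<'E'
from station import manip, vision
import cv2,numpy as np
s=manip.sense();print(s)
ims=[]
for n in("top","side"):
    i=vision.snapshot(n);cv2.imwrite(f"pics/{n}0.png",i[...,::-1]);print(n,vision.camera_model(n))
E
```

```text
pics
{'t': 0.0, 'q': array([-1.49048754e+00,  5.28493400e-01,  1.43391990e+00, -1.37260964e-05,
        1.18140789e+00, -1.78514927e-01]), 'qd': array([ 1.22809612e-03,  2.35353124e-03,  1.08419029e-03, -4.02199854e-04,
       -8.98080129e-04, -9.33921268e-05]), 'tau': array([ 6.75812171e-04, -4.42349160e+01, -1.78025472e+01, -1.77616566e-04,
        8.52963596e-03, -8.99162046e-06]), 'tcp_pos': array([ 0.15992103, -0.60343887,  0.2303113 ]), 'tool_rot': array([ 9.91637013e-01,  1.29053453e-01,  4.83533080e-05, -1.11323744e-03]), 'force': array([ 0.66178957, -0.10090236,  0.24343879]), 'ft_torque': array([ 0.03464264, -0.0203327 ,  0.02925772]), 'gripper_force': 0.0, 'finger_gap': 0.998221836270072}
top {'camera_matrix': array([[422.29005669,   0.        , 286.94164807],
       [  0.        , 422.29005669, 207.76698028],
       [  0.        ,   0.        ,   1.        ]]), 'D': array([-0.07223505,  0.        ,  0.        ,  0.        ,  0.        ]), 'rvec': array([ 2.16466602, -2.20895596,  0.05076272]), 'tvec': array([0.0043931 , 0.46817962, 1.05153513])}
side {'camera_matrix': array([[414.87344573,   0.        , 278.7527256 ],
       [  0.        , 414.87344573, 212.79006079],
       [  0.        ,   0.        ,   1.        ]]), 'D': array([-0.07379631,  0.        ,  0.        ,  0.        ,  0.        ]), 'rvec': array([ 0.56975591, -2.56062756,  1.34535135]), 'tvec': array([0.42259522, 0.21453027, 0.90295123])}
```

View pics/top0.png

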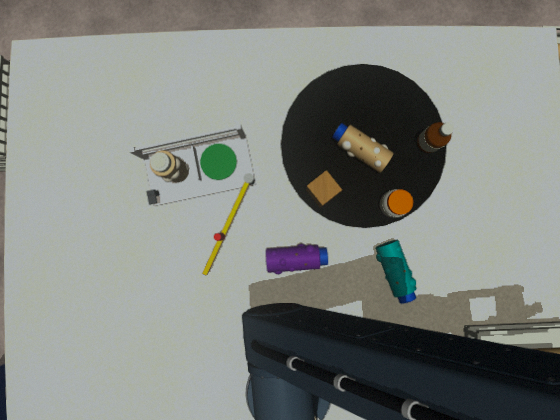

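View pics/side0.png

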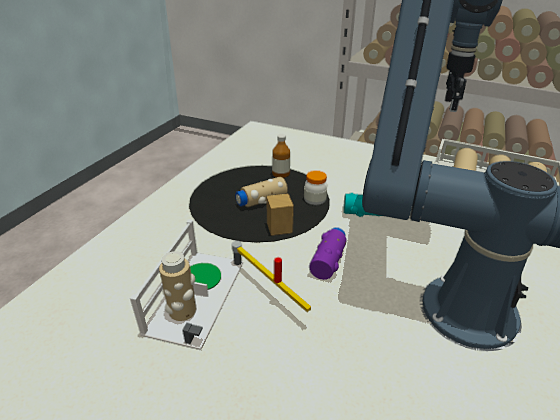

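The top view has three candidates: beige log with blue collar on the mat (362,148), purple (296,257) and turquoise (398,270). Only the beige one on the black mat fits, since the other two are the named look-alikes. The empty stall with the green pad is at (219,161), the keeper is open with its knob at (219,237), and the standing log is at (168,166). I'll measure and confirm in a crop.

```bash
cat > h.py <<'E'
from station import manip, vision
import cv2,numpy as np
def ray(n,uv):
    m=vision.camera_model(n);R=cv2.Rodrigues(m["rvec"])[0]
    p=cv2.undistortPoints(np.array([[uv]],float),m["camera_matrix"],m["D"])[0,0]
    return -R.T@m["tvec"], R.T@np.array([*p,1])
def onz(n,uv,z):
    c,d=ray(n,uv);return (c+d*(z-c[2])/d[2]).round(4)
def two(a,ua,b,ub):
    c1,d1=ray(a,ua);c2,d2=ray(b,ub)
    k=np.linalg.lstsq(np.c_[d1,-d2],c2-c1,rcond=None)[0]
    p,q=c1+k[0]*d1,c2+k[1]*d2;return ((p+q)/2).round(4),np.linalg.norm(p-q).round(4)
def blobs(img,lo,hi,box=None,minA=15):
    hsv=cv2.cvtColor(img,cv2.COLOR_RGB2HSV);m=cv2.inRange(hsv,lo,hi)
    if box: z=np.zeros_like(m);x0,y0,x1,y1=box;z[y0:y1,x0:x1]=m[y0:y1,x0:x1];m=z
    n,l,st,c=cv2.connectedComponentsWithStats(m)
    return [(st[i,4],c[i].round(1),l==i) for i in range(1,n) if st[i,4]>=minA]
E
python3 - <<'E'
from h import *
t=cv2.imread("pics/top0.png")[...,::-1].copy();s=cv2.imread("pics/side0.png")[...,::-1].copy()
B=dict(blue=((105,120,60),(125,255,255)),green=((50,100,50),(75,255,255)),yellow=((22,150,120),(32,255,255)),red=((0,200,90),(4,255,255)),beige=((10,50,100),(25,140,255)))
for k,(lo,hi) in B.items():
    print(k,"T",[(a,c) for a,c,_ in blobs(t,lo,hi)],"S",[(a,c) for a,c,_ in blobs(s,lo,hi)])
g=blobs(t,*B["green"],minA=200)[0]
print("pad",onz("top",g[1],.013))
# log silhouette in top: beige+blue box
hsv=cv2.cvtColor(t,cv2.COLOR_RGB2HSV)
m=((hsv[...,1]>50)&(hsv[...,2]>90)).astype(np.uint8);z=np.zeros_like(m);z[118:178,328:398]=m[118:178,328:398]
z=cv2.morphologyEx(z,cv2.MORPH_CLOSE,np.ones((7,7)))
r=cv2.minAreaRect(max(cv2.findContours(z,0,2)[0],key=cv2.contourArea));print(r)
P=[onz("top",p,.033) for p in cv2.boxPoints(r)];print(P,[np.linalg.norm(P[i]-P[i-1]) for i in range(4)])
c=t[110:290,250:450].copy();cv2.imwrite("pics/crop.png",cv2.resize(c,None,fx=3.3,fy=3.3,interpolation=2)[...,::-1])
for n,uv,zz in(("carton",(324,188),.093),("jar",(398,203),.088),("bottle",(438,136),.1),("stlog",(161,160),.158),("hinge",(249,178),.058),("knob",(219,237),.124)): print(n,onz("top",uv,zz))
E
```

```text
blue T [(np.int32(130), array([339.6, 131. ])), (np.int32(134), array([323.1, 256. ])), (np.int32(101), array([407.9, 298. ]))] S [(np.int32(113), array([242., 197.])), (np.int32(24), array([339.9, 230. ]))]
green T [(np.int32(1001), array([218. , 161.3]))] S [(np.int32(556), array([206. , 273.8]))]
yellow T [(np.int32(257), array([234.8, 207.6])), (np.int32(171), array([211.8, 257.1]))] S [(np.int32(207), array([255.9, 262.4])), (np.int32(186), array([294. , 295.1]))]
red T [] S [(np.int32(139), array([277.7, 269. ]))]
beige T [(np.int32(28), array([558.6,  49.8])), (np.int32(967), array([366.2, 147.1])), (np.int32(192), array([165.3, 164.4]))] S [(np.int32(460), array([501.7,  23.9])), (np.int32(167), array([525.3,  14.2])), (np.int32(152), array([549.9,  16.7])), (np.int32(36), array([390.2,  24.1])), (np.int32(15), array([451.3,  33.8])), (np.int32(70), array([535.9,  40.6])), (np.int32(304), array([376.2,  50.6])), (np.int32(78), array([444.9,  60.3])), (np.int32(69), array([494. ,  56.1])), (np.int32(394), array([514.6,  69.4])), (np.int32(69), array([541.7,  64.1])), (np.int32
[... 634 characters left out ...]
(190), array([174.5, 270. ])), (np.int32(248), array([173.7, 289. ])), (np.int32(111), array([178.5, 314. ]))]
pad [0.5905 0.1684 0.013 ]
((361.9550476074219, 145.97190856933594), (61.373878479003906, 23.107954025268555), 32.00538635253906)
[array([ 0.6359, -0.116 ,  0.033 ]), array([ 0.6853, -0.1482,  0.033 ]), array([ 0.6002, -0.2761,  0.033 ]), array([ 0.5513, -0.2435,  0.033 ])] [np.float64(0.15301441108601505), np.float64(0.0589677878167394), np.float64(0.15362428193485564), np.float64(0.058770485790062985)]
carton [ 0.5081 -0.0935  0.093 ]
jar [ 0.4697 -0.2672  0.088 ]
bottle [ 0.6253 -0.3654  0.1   ]
stlog [0.5717 0.2705 0.158 ]
hinge [0.54   0.0852 0.058 ]
knob [0.3988 0.1486 0.124 ]
```

View pics/crop.png

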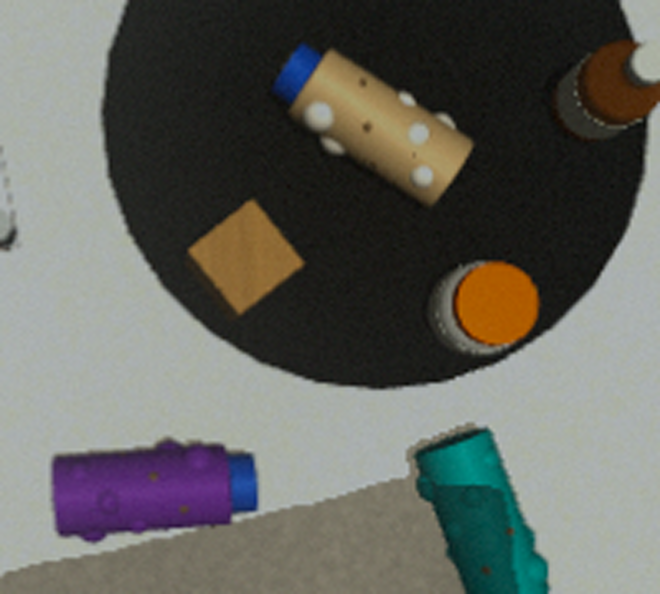

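The crop confirms it: beige body, blue collar at crop (297,72) = top (340,131). Measured size is 153 x 59 mm, which fits, and the hinge position predicted from the pad and stand yaw agrees with the measured one to 3 mm. Grasp the collar at about (0.654,-0.142), then pivot the log up about its foot.

Request:
drive_tool --deltas '[[[35, -19, 0, 0], [70, -38, 0, 0], [105, -57, 0, 0], [141, -76, 0, 0], [176, -95, 0, 0]]]' --jaw 85 --force 30

```text
t: 0.52
tcp_pos: [0.3067, -0.4656, 0.2309]
tool_rot: [0.992, 0.129, -0.0, -0.001]
force: [1.1, -0.6, 0.2]
finger_gap: 0.993
gripper_force: 0.0
```

Request:
drive_tool --deltas '[[[35, -19, 0, 0], [70, -38, 0, 0], [105, -57, 0, 0], [141, -76, 0, 0], [176, -95, 0, 0]]]'

```text
t: 0.93
tcp_pos: [0.4526, -0.3286, 0.231]
tool_rot: [0.992, 0.129, -0.0, -0.0]
force: [0.6, -0.2, -0.6]
finger_gap: 0.996
gripper_force: 0.0
```

Request:
drive_tool --deltas '[[[35, -19, 0, 0], [70, -38, 0, 0], [105, -57, 0, 0], [141, -76, 0, 0], [176, -95, 0, 0]]]'

```text
t: 1.35
tcp_pos: [0.5985, -0.1917, 0.2309]
tool_rot: [0.992, 0.129, -0.0, -0.0]
force: [0.2, -1.5, 0.2]
finger_gap: 0.995
gripper_force: 0.0
```

Request:
drive_tool --deltas '[[[14, -8, 0, -0.12], [28, -15, 0, -0.24], [42, -23, 0, -0.36], [56, -30, 0, -0.48], [68, -35, 0, -0.6]]]'

```text
t: 1.77
tcp_pos: [0.6546, -0.1409, 0.2306]
tool_rot: [0.908, 0.419, -0.0, -0.001]
force: [-0.4, 0.2, -0.2]
finger_gap: 0.996
gripper_force: 0.0
```

```bash
cat >> h.py <<'E'
def go(x,y,z,yawx_deg=None):
    """deltas (tool mm, turn rad) from measured pose to a target; yawx = world heading of tool x"""
    from scipy.spatial.transform import Rotation as Ro
    s=manip.sense();R=Ro.from_quat(s["tool_rot"]).as_matrix()
    a=np.arctan2(R[1,0],R[0,0]);d=R.T@(np.array([x,y,z])-s["tcp_pos"])*1000
    t=0 if yawx_deg is None else -((np.radians(yawx_deg)-a+np.pi/2)%np.pi-np.pi/2)
    print("t",round(s["t"],2),"tcp",s["tcp_pos"].round(4),"yawx",np.degrees(a).round(1),"gap",round(s["finger_gap"]*85.4,1),"F",s["force"].round(1),"-> d",d.round(1),"turn",round(t,3))
    return R
E
python3 - <<'E'
from h import *
i=vision.snapshot("wrist");s=vision.snapshot("side");t=vision.snapshot("top")
cv2.imwrite("pics/w1.png",i[...,::-1])
bl=((105,120,60),(125,255,255))
for n,im in(("wrist",i),("side",s),("top",t)):
    b=blobs(im,*bl,minA=60)
    for a,c,_ in b: print(n,a,c,onz(n,c,.045))
print(two("top",(339.6,131),"side",(242,197)))
go(.654,-.142,.014,56.4)
E
```

```text
wrist 630 [280.7 186.5] [ 0.6546 -0.1416  0.045 ]
wrist 401 [ 76.8 304.7] [ 0.3545 -0.0878  0.045 ]
side 110 [241.7 197.3] [ 0.642  -0.1263  0.045 ]
top 111 [407.2 298.1] [ 0.2403 -0.2934  0.045 ]
(array([ 0.6539, -0.1422,  0.0342]), np.float64(0.0062))
t 1.92 tcp [ 0.6542 -0.1416  0.2306] yawx 49.1 gap 84.8 F [ 0.1  0.1 -0.3] -> d [-2.000e-01  4.000e-01  2.166e+02] turn -0.127
```

View pics/w1.png

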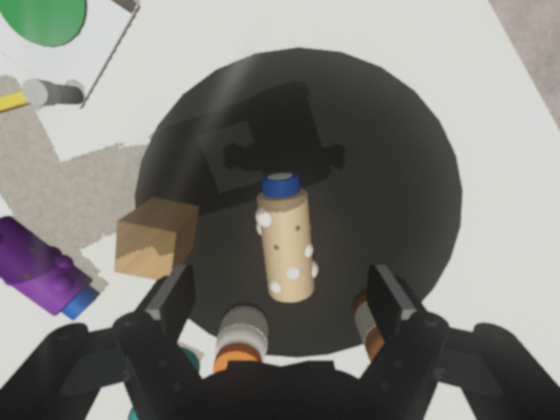

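Wrist view: collar at (281,186), which projects to (0.655,-0.142), the same as the other views. The carton is at (157,237), clear of the fingers. Next: align and descend, grip lightly, look at the result.

Request:
drive_tool --deltas '[[[0, 0, 40, -0.07], [0, 0, 80, -0.127], [0, 0, 120, -0.127], [0, 0, 160, -0.127], [0, 0, 190, -0.127]]]' --jaw 66

```text
t: 2.33
tcp_pos: [0.6515, -0.1426, 0.038]
tool_rot: [0.882, 0.471, -0.002, -0.002]
force: [0.2, 0.4, -1.4]
finger_gap: 0.776
gripper_force: 0.0
```

Request:
drive_tool --deltas '[[[0, 0, 10, 0], [0, 0, 20, 0], [0, 0, 28, 0], [0, 0, 28, 0]]]'

```text
t: 2.67
tcp_pos: [0.6542, -0.1428, 0.0133]
tool_rot: [0.881, 0.473, -0.0, 0.0]
force: [-0.4, 0.6, -0.1]
finger_gap: 0.77
gripper_force: 0.0
```

Request:
drive_tool --deltas '[[[0, 0, 0, 0], [0, 0, 0, 0], [0, 0, 0, 0], [0, 0, 0, 0], [0, 0, 0, 0]]]' --jaw 30 --force 30

```text
t: 3.08
tcp_pos: [0.6551, -0.1425, 0.0151]
tool_rot: [0.881, 0.473, 0.001, 0.001]
force: [-1.3, 0.8, 5.5]
finger_gap: 0.591
gripper_force: 31.0
```

```bash
python3 - <<'E'
from h import *
go(.5758,-.2598,.14)
E
```

```text
t 3.08 tcp [ 0.6551 -0.1425  0.0151] yawx 56.5 gap 50.5 F [-1.3  0.8  5.5] -> d [-141.5   -1.1 -125. ] turn 0
```

Request:
drive_tool --deltas '[[[0, 0, 0, 0], [0, 0, 0, 0], [5, 0, 0, 0], [5, 0, 0, 0]]]' --jaw 66

```text
t: 3.42
tcp_pos: [0.6575, -0.1375, 0.0132]
tool_rot: [0.881, 0.473, 0.0, 0.0]
force: [0.3, -0.4, 0.4]
finger_gap: 0.771
gripper_force: 0.0
```

Request:
drive_tool --deltas '[[[0, 0, 0, 0], [0, 0, 0, 0], [0, 0, 0, 0], [0, 0, 0, 0], [0, 0, 0, 0]]]' --jaw 30

```text
t: 3.83
tcp_pos: [0.6574, -0.1381, 0.0134]
tool_rot: [0.881, 0.473, 0.0, 0.0]
force: [1.1, 1.1, 0.2]
finger_gap: 0.505
gripper_force: 30.4
```

```bash
python3 - <<'E'
from h import *
go(.5758,-.2598,.14)
i=vision.snapshot("wrist");s=vision.snapshot("side")
cv2.imwrite("pics/w2.png",np.hstack([i[100:,80:480],cv2.resize(s[110:270,170:370],(400,320))])[...,::-1])
E
```

```text
t 3.83 tcp [ 0.6574 -0.1381  0.0134] yawx 56.5 gap 43.1 F [1.1 1.1 0.2] -> d [-146.4   -0.7 -126.7] turn 0
```

View pics/w2.png

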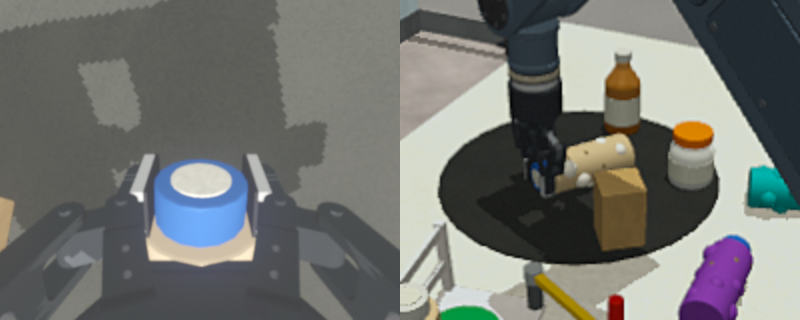

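Gap is now 43 mm, so the pads sit squarely on the collar: it lies between the silver pads at (200,200), clear of the shoulder. Pivot up about the foot edge.

Request:
drive_tool --deltas '[[[-6, 0, -22, 0], [-16, 0, -43, 0], [-29, 0, -62, 0], [-45, 0, -79, 0], [-63, 0, -93, 0]]]'

```text
t: 4.35
tcp_pos: [0.6214, -0.1904, 0.1067]
tool_rot: [0.881, 0.474, -0.0, -0.001]
force: [0.9, -0.2, -2.1]
finger_gap: 0.502
gripper_force: 32.5
```

```bash
python3 - <<'E'
from h import *
go(.5758,-.2598,.14)
s=vision.snapshot("side");t=vision.snapshot("top")
cv2.imwrite("pics/w3.png",np.hstack([cv2.resize(t[80:240,290:490],(400,320)),cv2.resize(s[110:270,170:370],(400,320))])[...,::-1])
E
```

```text
t 4.35 tcp [ 0.6214 -0.1904  0.1067] yawx 56.5 gap 42.9 F [ 0.9 -0.2 -2.1] -> d [-83.1   0.2 -33.3] turn 0
```

View pics/w3.png

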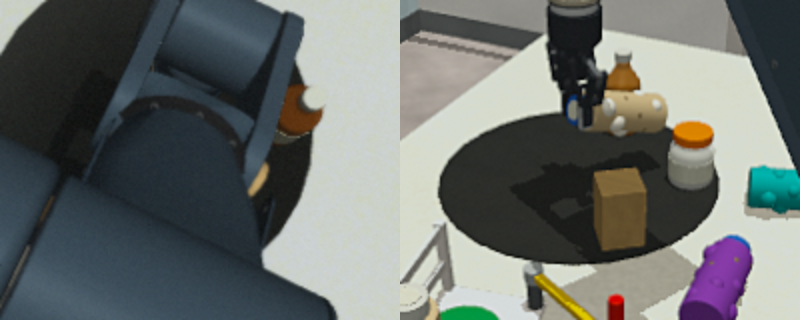

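The log is held rigidly, still horizontal (side view, log at (620,112) in the crop), so it did not pivot. Back it off from the jar and bottle, raise it, then loosen the grip so gravity swings the foot down.

Request:
drive_tool --deltas '[[[20, 0, -25, 0], [40, 0, -50, 0], [60, 0, -70, 0], [60, 0, -70, 0]]]'

```text
t: 4.78
tcp_pos: [0.6594, -0.1376, 0.18]
tool_rot: [0.88, 0.474, 0.004, 0.002]
force: [1.4, -0.1, -2.2]
finger_gap: 0.502
gripper_force: 33.5
```

Request:
drive_tool --deltas '[[[0, 0, 0, 0], [0, 0, 0, 0], [0, 0, 0, 0], [0, 0, 0, 0], [0, 0, 0, 0]]]' --force 20

```text
t: 5.2
tcp_pos: [0.6543, -0.141, 0.1748]
tool_rot: [0.881, 0.473, -0.001, -0.001]
force: [0.1, 0.6, -2.4]
finger_gap: 0.5
gripper_force: 32.9
```

```bash
cat >> h.py <<'E'
def tilt(save=None):
    i=vision.snapshot("side");hsv=cv2.cvtColor(i,cv2.COLOR_RGB2HSV)
    if save: cv2.imwrite(save,cv2.resize(i[50:270,170:370],(600,660))[:600,...,::-1])
    return [(a,c) for a,c,_ in blobs(i,(8,60,90),(25,150,255),(180,60,400,235),60)],[(a,c) for a,c,_ in blobs(i,(105,120,60),(125,255,255),(180,60,400,225),8)]
E
python3 - <<'E'
from h import *
go(.5758,-.2598,.14);print(tilt("pics/s4.png"));print(manip.sense()["ft_torque"])
E
```

```text
t 5.2 tcp [ 0.6543 -0.141   0.1748] yawx 56.4 gap 42.7 F [ 0.1  0.6 -2.4] -> d [-142.3    0.4   34.9] turn 0
([(np.int32(609), array([268.3, 149.1])), (np.int32(865), array([280.7, 213.3]))], [(np.int32(17), array([234.6, 143.7])), (np.int32(8), array([236.6, 153.8]))])
[ 0.19655306 -0.13249962 -0.0080082 ]
```

View pics/s4.png

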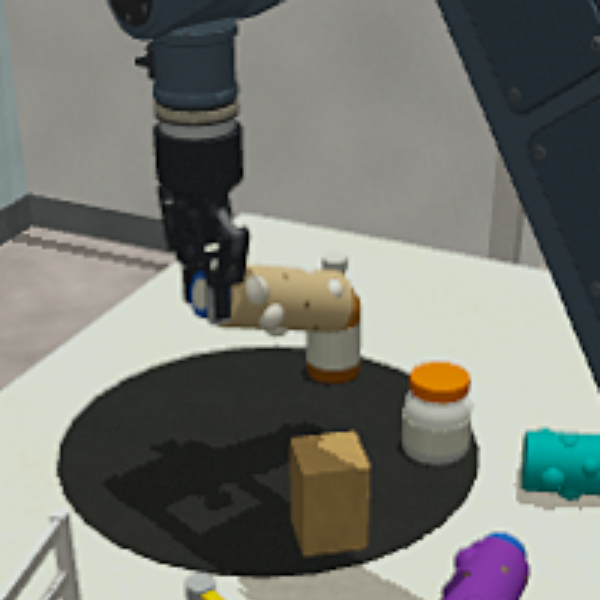

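Still horizontal at (290,298) in the crop, and the grip is still 33 N, so the force probably applies only with a jaw command. Lower to about 0.10 so any slip is short, then re-command a 20 N grip.

Request:
drive_tool --deltas '[[[0, 0, 25, 0], [0, 0, 50, 0], [0, 0, 75, 0], [0, 0, 75, 0]]]'

```text
t: 5.58
tcp_pos: [0.6512, -0.1395, 0.0956]
tool_rot: [0.881, 0.473, -0.004, -0.005]
force: [-1.2, 1.8, -3.0]
finger_gap: 0.505
gripper_force: 33.2
```

Request:
drive_tool --deltas '[[[0, 0, 0, 0], [0, 0, 0, 0], [0, 0, 0, 0], [0, 0, 0, 0]]]' --jaw 40 --force 20

```text
t: 5.92
tcp_pos: [0.6567, -0.1412, 0.1034]
tool_rot: [0.881, 0.473, 0.001, 0.001]
force: [-0.1, -0.4, -2.0]
finger_gap: 0.506
gripper_force: 33.5
```

```bash
python3 - <<'E'
from h import *
go(.5758,-.2598,.14);print(tilt());print(manip.sense()["ft_torque"])
E
```

```text
t 5.92 tcp [ 0.6567 -0.1412  0.1034] yawx 56.5 gap 43.2 F [-0.1 -0.4 -2. ] -> d [-143.5   -1.8  -36.7] turn 0
([(np.int32(569), array([267.3, 172. ])), (np.int32(866), array([280.7, 213.3]))], [(np.int32(31), array([235.8, 171.1]))])
[ 0.1924975  -0.07961011 -0.04057112]
```

Request:
drive_tool --deltas '[[[0, 0, 0, 0], [0, 0, 0, 0]]]' --jaw 43 --force 20

```text
t: 6.13
tcp_pos: [0.6557, -0.1407, 0.1022]
tool_rot: [0.881, 0.473, 0.0, 0.001]
force: [-0.0, -0.6, -2.5]
finger_gap: 0.506
gripper_force: 28.7
```

Request:
drive_tool --deltas '[[[0, 0, 0, 0], [0, 0, 0, 0]]]' --jaw 43.5

```text
t: 6.3
tcp_pos: [0.6554, -0.1407, 0.1016]
tool_rot: [0.881, 0.473, 0.0, 0.0]
force: [-0.1, -0.2, -1.9]
finger_gap: 0.502
gripper_force: 12.6
```

```bash
python3 - <<'E'
from h import *
go(.5758,-.2598,.14);print(tilt());print(manip.sense()["ft_torque"])
E
```

```text
t 6.3 tcp [ 0.6554 -0.1407  0.1016] yawx 56.5 gap 42.9 F [-0.1 -0.2 -1.9] -> d [-143.3   -0.6  -38.4] turn 0
([(np.int32(569), array([265.9, 178.2])), (np.int32(866), array([280.7, 213.2]))], [(np.int32(31), array([236.1, 173. ])), (np.int32(9), array([247.3, 172. ]))])
[-0.00972418 -0.0504976  -0.02465405]
```

It has begun to rotate: the body centroid dropped and the moment eased. Let it settle there.

Request:
drive_tool --deltas '[[[0, 0, 0, 0], [0, 0, 0, 0], [0, 0, 0, 0], [0, 0, 0, 0], [0, 0, 0, 0]]]'

```text
t: 6.77
tcp_pos: [0.6562, -0.1405, 0.102]
tool_rot: [0.881, 0.473, 0.001, 0.001]
force: [1.8, 2.2, 3.3]
finger_gap: 0.511
gripper_force: 12.2
```

```bash
python3 - <<'E'
from h import *
go(.5758,-.2598,.14);print(tilt("pics/s5.png"));print(manip.sense()["ft_torque"])
E
```

```text
t 6.77 tcp [ 0.6562 -0.1405  0.102 ] yawx 56.5 gap 43.7 F [1.8 2.2 3.3] -> d [-143.8   -1.1  -38.2] turn 0
([(np.int32(1410), array([273.4, 201.6]))], [(np.int32(27), array([235.9, 172.6])), (np.int32(10), array([247.4, 172.1]))])
[ 0.57092115 -0.37010548  0.00654213]
```

View pics/s5.png

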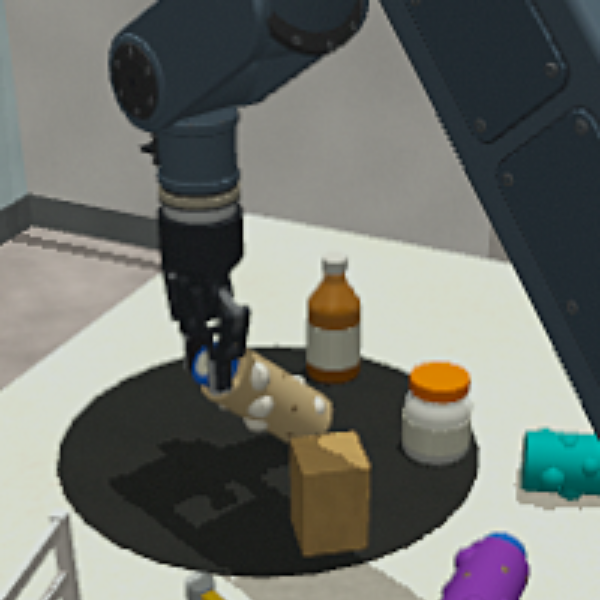

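The foot has swung down onto the mat, about 45° tilt. Raise slowly so it swings on to vertical.

Request:
drive_tool --deltas '[[[0, 0, -6, 0], [0, 0, -12, 0], [0, 0, -18, 0], [0, 0, -24, 0], [0, 0, -30, 0]]]'

```text
t: 7.23
tcp_pos: [0.6549, -0.141, 0.1316]
tool_rot: [0.881, 0.473, -0.0, -0.0]
force: [1.2, 0.3, -2.6]
finger_gap: 0.513
gripper_force: 10.4
```

Request:
drive_tool --deltas '[[[0, 0, -10, 0], [0, 0, -20, 0], [0, 0, -30, 0], [0, 0, -30, 0], [0, 0, -30, 0]]]'

```text
t: 7.65
tcp_pos: [0.656, -0.1409, 0.1627]
tool_rot: [0.881, 0.473, 0.001, 0.001]
force: [-0.7, -0.3, -3.2]
finger_gap: 0.513
gripper_force: 10.4
```

```bash
python3 - <<'E'
from h import *
go(.5758,-.2598,.14);print(tilt());print(manip.sense()["ft_torque"])
i=vision.snapshot("side")
from h import *
b=blobs(i,(8,60,90),(25,150,255),(180,60,400,235),60)
for a,c,m in b:
    r=cv2.minAreaRect(np.argwhere(m)[:,::-1].astype(np.float32));print(a,c,r)
E
```

```text
t 7.65 tcp [ 0.656  -0.1409  0.1627] yawx 56.5 gap 43.8 F [-0.7 -0.3 -3.2] -> d [-143.5   -1.3   22.6] turn 0
([(np.int32(642), array([247.4, 178.2])), (np.int32(864), array([280.7, 213.2]))], [(np.int32(37), array([235.3, 154.3])), (np.int32(20), array([247. , 153.1]))])
[ 0.10062619 -0.04198721  0.00264502]
648 [247.6 178.6] ((247.11790466308594, 176.5479278564453), (44.99441146850586, 20.51215934753418), 75.25643920898438)
866 [280.7 213.3] ((281.3231506347656, 213.4085235595703), (39.31362533569336, 25.067960739135742), 83.6598129272461)
```

```bash
cat >> h.py <<'E'
def pred(g,u,L=.144,n="side"):
    m=vision.camera_model(n)
    for th in range(0,50,5):
        t=np.radians(th);d=np.array([-np.sin(t)*u[0],-np.sin(t)*u[1],-np.cos(t)])
        p=cv2.projectPoints(np.array([g,g+d*L/2,g+d*L]),m["rvec"],m["tvec"],m["camera_matrix"],m["D"])[0][:,0]
        v=p[2]-p[0];print(th,p.round(0).tolist(),np.degrees(np.arctan2(v[1],v[0])).round(1))
E
python3 - <<'E'
from h import *
s=manip.sense();pred(s["tcp_pos"]+[0,0,.019],(.553,.833))
i=vision.snapshot("side");
for a,c,m in blobs(i,(8,60,90),(25,150,255),(200,60,400,235),60)[:1]:
    q=np.argwhere(m)[:,::-1];lo=q[q[:,1]>170];print(cv2.fitLine(q.astype(np.float32),2,0,.01,.01).ravel(),q.min(0),q.max(0))
    for y in range(160,210,6): w=q[q[:,1]==y][:,0];print(y,w.min() if len(w) else 0,w.max() if len(w) else 0)
E
```

```text
0 [[238.0, 152.0], [239.0, 175.0], [240.0, 196.0]] 87.0
5 [[238.0, 152.0], [241.0, 174.0], [244.0, 195.0]] 81.9
10 [[238.0, 152.0], [243.0, 173.0], [248.0, 193.0]] 76.7
15 [[238.0, 152.0], [245.0, 173.0], [251.0, 192.0]] 71.2
20 [[238.0, 152.0], [247.0, 171.0], [255.0, 189.0]] 65.6
25 [[238.0, 152.0], [249.0, 170.0], [258.0, 187.0]] 59.8
30 [[238.0, 152.0], [250.0, 169.0], [262.0, 184.0]] 53.9
35 [[238.0, 152.0], [252.0, 167.0], [265.0, 181.0]] 47.9
40 [[238.0, 152.0], [253.0, 166.0], [268.0, 178.0]] 41.8
45 [[238.0, 152.0], [255.0, 164.0], [270.0, 175.0]] 35.6
[  0.2763745    0.96105003 247.8476     178.87402   ] [233 153] [260 199]
160 233 253
166 234 249
172 236 256
178 241 258
184 244 259
190 241 258
196 243 258
202 0 0
208 0 0
```

Tilt is now about 13°. Set the foot edge on the mat and arc over it to square it up.

Request:
drive_tool --deltas '[[[0, 0, 12, 0], [0, 0, 24, 0], [0, 0, 32, 0], [0, 0, 32, 0]]]'

```text
t: 8.13
tcp_pos: [0.6566, -0.1407, 0.1326]
tool_rot: [0.881, 0.473, 0.001, 0.001]
force: [-2.5, 2.5, 18.2]
finger_gap: 0.506
gripper_force: 25.8
```

Request:
drive_tool --deltas '[[[-8, 0, 0, 0], [-16, 0, 1, 0], [-24, 0, 2, 0], [-32, 0, 4, 0], [-32, 0, 5, 0]]]'

```text
t: 8.55
tcp_pos: [0.6399, -0.1653, 0.1312]
tool_rot: [0.882, 0.471, 0.004, -0.001]
force: [-3.8, 13.3, 37.7]
finger_gap: 0.509
gripper_force: 25.9
```

```bash
python3 - <<'E'
from h import *
go(.5758,-.2598,.14);print(manip.sense()["ft_torque"])
s=manip.sense();pred(s["tcp_pos"]+[0,0,.019],(.553,.833))
i=vision.snapshot("side");cv2.imwrite("pics/s6.png",cv2.resize(i[50:270,170:370],(545,600))[...,::-1])
for a,c,m in blobs(i,(8,60,90),(25,150,255),(200,60,400,235),60)[:1]:
    q=np.argwhere(m)[:,::-1];print(c,q.min(0),q.max(0))
    for y in range(172,230,6): w=q[q[:,1]==y][:,0];print(y,w.min() if len(w) else 0,w.max() if len(w) else 0)
E
```

```text
t 8.55 tcp [ 0.6399 -0.1653  0.1312] yawx 56.3 gap 43.4 F [-3.8 13.3 37.7] -> d [-114.1   -0.8   -9.7] turn 0
[ 2.5730436   1.28242738 -0.10666803]
0 [[248.0, 159.0], [248.0, 181.0], [249.0, 202.0]] 87.8
5 [[248.0, 159.0], [250.0, 181.0], [253.0, 201.0]] 82.7
10 [[248.0, 159.0], [252.0, 180.0], [256.0, 199.0]] 77.4
15 [[248.0, 159.0], [254.0, 179.0], [260.0, 197.0]] 71.9
20 [[248.0, 159.0], [256.0, 178.0], [263.0, 195.0]] 66.2
25 [[248.0, 159.0], [258.0, 177.0], [267.0, 193.0]] 60.4
30 [[248.0, 159.0], [259.0, 175.0], [270.0, 190.0]] 54.3
35 [[248.0, 159.0], [261.0, 174.0], [273.0, 187.0]] 48.1
40 [[248.0, 159.0], [262.0, 172.0], [276.0, 184.0]] 41.9
45 [[248.0, 159.0], [264.0, 170.0], [278.0, 181.0]] 35.6
[251.7 186.7] [242 162] [261 207]
172 242 258
178 242 261
184 246 261
190 243 261
196 243 261
202 244 261
208 0 0
214 0 0
220 0 0
226 0 0
```

View pics/s6.png

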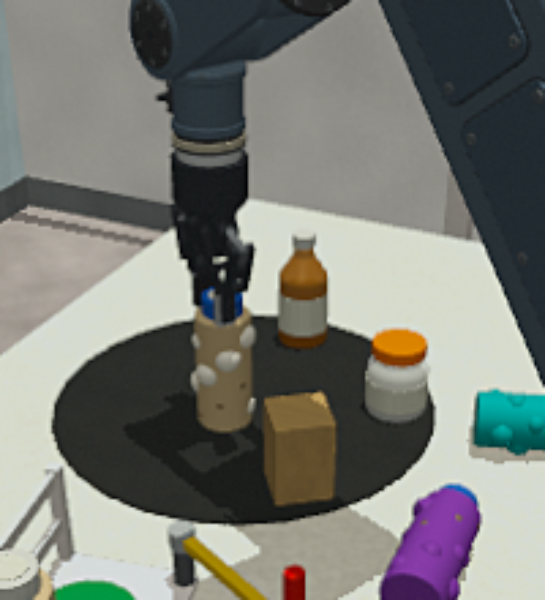

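Nearly upright: log at (223,370) in the crop, standing on the mat, pressed with 38 N. Ease off, release so it settles flat on its foot, then regrip firmly.

Request:
drive_tool --deltas '[[[0, 0, -2, 0], [0, 0, -4, 0], [0, 0, -5, 0], [0, 0, -5, 0]]]'

```text
t: 8.93
tcp_pos: [0.6392, -0.1654, 0.1315]
tool_rot: [0.881, 0.473, 0.002, -0.0]
force: [0.4, 5.8, 13.4]
finger_gap: 0.506
gripper_force: 16.6
```

Request:
drive_tool --deltas '[[[0, 0, 0, 0], [0, 0, 0, 0], [0, 0, 0, 0], [0, 0, 0, 0], [0, 0, 0, 0]]]' --jaw 54

```text
t: 9.35
tcp_pos: [0.6383, -0.1673, 0.1294]
tool_rot: [0.881, 0.473, 0.001, 0.0]
force: [1.1, 1.6, 5.7]
finger_gap: 0.634
gripper_force: 2.7
```

```bash
python3 - <<'E'
from h import *
go(.5758,-.2598,.14)
s=manip.sense();pred(s["tcp_pos"]+[0,0,.019],(.553,.833))
i=vision.snapshot("side")
for a,c,m in blobs(i,(8,60,90),(25,150,255),(200,60,400,235),60)[:1]:
    q=np.argwhere(m)[:,::-1];print(c,q.min(0),q.max(0))
    for y in range(172,230,6): w=q[q[:,1]==y][:,0];print(y,w.min() if len(w) else 0,w.max() if len(w) else 0)
w=vision.snapshot("wrist");cv2.imwrite("pics/w7.png",w[...,::-1])
for a,c,m in blobs(w,(105,120,60),(125,255,255),minA=60):print(a,c,onz("wrist",c,.15))
E
```

```text
t 9.35 tcp [ 0.6383 -0.1673  0.1294] yawx 56.5 gap 54.1 F [1.1 1.6 5.7] -> d [-111.6   -1.   -10.7] turn 0
0 [[248.0, 159.0], [249.0, 182.0], [250.0, 202.0]] 87.9
5 [[248.0, 159.0], [251.0, 181.0], [254.0, 201.0]] 82.8
10 [[248.0, 159.0], [253.0, 180.0], [257.0, 199.0]] 77.5
15 [[248.0, 159.0], [255.0, 179.0], [261.0, 198.0]] 72.0
20 [[248.0, 159.0], [257.0, 178.0], [264.0, 195.0]] 66.3
25 [[248.0, 159.0], [258.0, 177.0], [267.0, 193.0]] 60.4
30 [[248.0, 159.0], [260.0, 176.0], [271.0, 190.0]] 54.4
35 [[248.0, 159.0], [262.0, 174.0], [274.0, 188.0]] 48.2
40 [[248.0, 159.0], [263.0, 173.0], [276.0, 185.0]] 41.9
45 [[248.0, 159.0], [264.0, 171.0], [279.0, 181.0]] 35.7
[251.7 187.1] [241 163] [261 207]
172 242 258
178 242 261
184 246 261
190 243 261
196 243 261
202 244 261
208 0 0
214 0 0
220 0 0
226 0 0
4006 [278.7 290.8] [ 0.6379 -0.1666  0.15  ]
82 [  2.8 298. ] [ 0.527  -0.0976  0.15  ]
```

View pics/w7.png

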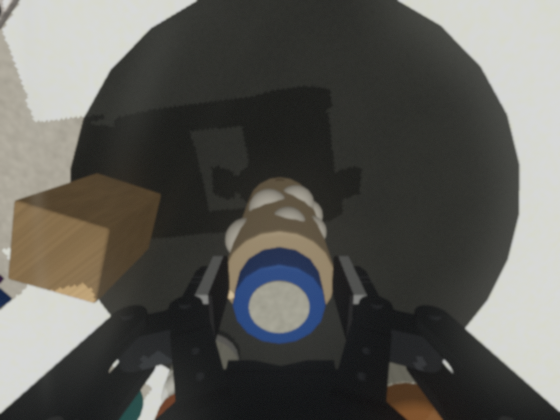

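The log stands upright on the mat (wrist: collar ring at (279,290), round). The residual 6 N is the fingertips touching the shoulder, so raise 9 mm, settle, then regrip the collar at 45 N and lift.

Request:
drive_tool --deltas '[[[0, 0, -5, 0], [0, 0, -9, 0], [0, 0, -9, 0], [0, 0, -9, 0]]]' --jaw 60

```text
t: 9.78
tcp_pos: [0.6375, -0.1675, 0.1381]
tool_rot: [0.881, 0.473, -0.0, -0.0]
force: [0.5, 0.8, -0.1]
finger_gap: 0.703
gripper_force: 0.0
```

Request:
drive_tool --deltas '[[[0, 0, 0, 0], [0, 0, 0, 0], [0, 0, 0, 0], [0, 0, 0, 0], [0, 0, 0, 0]]]' --jaw 30 --force 45

```text
t: 10.2
tcp_pos: [0.6378, -0.1674, 0.1383]
tool_rot: [0.881, 0.473, 0.0, 0.0]
force: [0.7, -0.6, 1.3]
finger_gap: 0.495
gripper_force: 46.2
```

Request:
drive_tool --deltas '[[[0, 0, -15, 0], [0, 0, -30, 0], [0, 0, -60, 0], [0, 0, -95, 0], [0, 0, -130, 0]]]'

```text
t: 10.62
tcp_pos: [0.6362, -0.1666, 0.2674]
tool_rot: [0.881, 0.473, -0.002, -0.002]
force: [1.2, -0.1, -2.2]
finger_gap: 0.49
gripper_force: 46.6
```

```bash
python3 - <<'E'
from h import *
go(.5905,.1684,.27,10.4)
s=manip.sense();print(s["ft_torque"],s["q"].round(2));pred(s["tcp_pos"]+[0,0,.01],(.553,.833))
i=vision.snapshot("side")
for a,c,m in blobs(i,(8,60,90),(25,150,255),(200,60,300,235),60)[:1]:
    q=np.argwhere(m)[:,::-1];print(c,q.min(0),q.max(0))
    for y in range(120,200,6): w=q[q[:,1]==y][:,0];print(y,w.min() if len(w) else 0,w.max() if len(w) else 0)
E
```

```text
t 10.62 tcp [ 0.6362 -0.1666  0.2674] yawx 56.5 gap 41.8 F [ 1.2 -0.1 -2.2] -> d [ 254.1 -223.1   -1.6] turn 0.804
[-0.06327726 -0.06112133 -0.06266633] [-0.43  0.54  1.3   0.    1.31  0.16]
0 [[247.0, 116.0], [248.0, 141.0], [249.0, 164.0]] 88.0
5 [[247.0, 116.0], [250.0, 140.0], [253.0, 163.0]] 83.2
10 [[247.0, 116.0], [252.0, 140.0], [257.0, 162.0]] 78.3
15 [[247.0, 116.0], [254.0, 139.0], [261.0, 160.0]] 73.2
20 [[247.0, 116.0], [256.0, 138.0], [264.0, 158.0]] 68.0
25 [[247.0, 116.0], [258.0, 136.0], [268.0, 155.0]] 62.6
30 [[247.0, 116.0], [260.0, 135.0], [271.0, 152.0]] 57.0
35 [[247.0, 116.0], [261.0, 133.0], [274.0, 149.0]] 51.3
40 [[247.0, 116.0], [263.0, 132.0], [277.0, 146.0]] 45.5
45 [[247.0, 116.0], [264.0, 130.0], [280.0, 143.0]] 39.6
[250.2 146. ] [239 120] [260 169]
120 258 259
126 240 259
132 241 256
138 241 259
144 246 259
150 241 257
156 242 259
162 243 260
168 244 257
174 0 0
180 0 0
186 0 0
192 0 0
198 0 0
```

Held vertical with the foot about 0.13 up. Carry it to above the pad.

Request:
drive_tool --deltas '[[[25, -22, -5, 0], [51, -45, -10, 0], [76, -67, -15, 0], [102, -89, -20, 0], [127, -112, -20, 0]]]'

```text
t: 11.08
tcp_pos: [0.614, 0.0019, 0.2883]
tool_rot: [0.881, 0.473, 0.0, -0.0]
force: [0.6, 0.2, -2.2]
finger_gap: 0.49
gripper_force: 46.9
```

Request:
drive_tool --deltas '[[[25, -22, 0, 0.12], [51, -45, 0, 0.24], [76, -67, 0, 0.36], [102, -89, 0, 0.48], [127, -111, 0, 0.6]]]'

```text
t: 11.5
tcp_pos: [0.5907, 0.1693, 0.2871]
tool_rot: [0.982, 0.189, -0.001, -0.0]
force: [1.3, 0.0, -3.1]
finger_gap: 0.498
gripper_force: 46.8
```

Request:
drive_tool --deltas '[[[0, 0, 0, 0.1], [0, 0, 0, 0.2], [0, 0, 0, 0.2], [0, 0, 0, 0.2]]]'

```text
t: 11.83
tcp_pos: [0.5913, 0.1677, 0.2873]
tool_rot: [0.996, 0.094, -0.001, 0.0]
force: [0.2, 0.2, -3.0]
finger_gap: 0.49
gripper_force: 47.1
```

```bash
python3 - <<'E'
from h import *
w=vision.snapshot("wrist");i=vision.snapshot("side");cv2.imwrite("pics/w8.png",w[...,::-1])
for a,c,m in blobs(i,(50,100,50),(75,255,255),(150,200,300,330),60):
    q=cv2.convexHull(np.argwhere(m)[:,::-1].astype(np.int32)); e=cv2.fitEllipse(q);print("side pad",a,c,e[0],onz("side",e[0],.013))
t=cv2.imread("pics/side0.png")[...,::-1].copy()
for a,c,m in blobs(t,(50,100,50),(75,255,255),(150,200,300,330),60): print("side0 pad",a,c,onz("side",c,.013))
go(.5905,.1684,.147,10.4)
E
```

```text
side pad 552 [206.1 273.8] (205.27587890625, 274.3564453125) [0.5812 0.1624 0.013 ]
side0 pad 556 [206.  273.8] [0.5807 0.1601 0.013 ]
t 11.93 tcp [0.5917 0.1672 0.2877] yawx 10.7 gap 42.1 F [-0.2 -0.5 -2.9] -> d [ -0.8  -1.4 140.7] turn 0.006
```

View pics/w8.png

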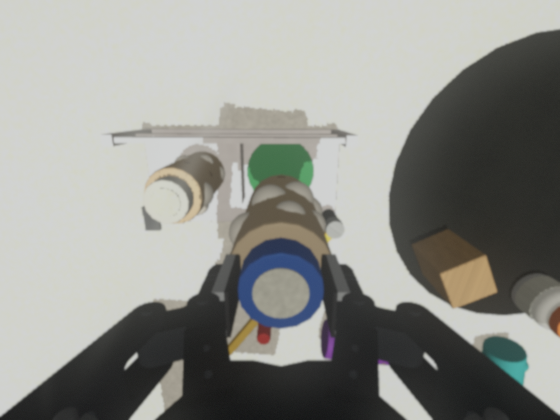

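Wrist view: stand square with the tool, pad at (281,172) below and behind the log, standing log at (170,195) well clear. The side-view pad is part-hidden by the divider, so the full top-view disc is used. Lower.

Request:
drive_tool --deltas '[[[-1, -1, 30, 0], [-1, -1, 60, 0], [-1, -1, 90, 0], [-1, -1, 115, 0], [-1, -1, 130, 0]]]'

```text
t: 12.35
tcp_pos: [0.5891, 0.1674, 0.1551]
tool_rot: [0.996, 0.093, -0.003, -0.0]
force: [-0.9, -0.1, -3.3]
finger_gap: 0.499
gripper_force: 47.0
```

Request:
drive_tool --deltas '[[[0, 0, 3, 0], [0, 0, 6, 0], [0, 0, 8, 0], [0, 0, 9, 0], [0, 0, 9, 0]]]'

```text
t: 12.77
tcp_pos: [0.5917, 0.1684, 0.1505]
tool_rot: [0.996, 0.093, 0.001, -0.0]
force: [-1.0, -0.5, -2.6]
finger_gap: 0.492
gripper_force: 47.0
```

```bash
python3 - <<'E'
from h import *
go(.5905,.1684,.147,10.4)
E
```

```text
t 12.77 tcp [0.5917 0.1684 0.1505] yawx 10.7 gap 42.0 F [-1.  -0.5 -2.6] -> d [-1.2 -0.2  3.5] turn 0.004
```

Request:
drive_tool --deltas '[[[0, 0, 1, 0], [0, 0, 2, 0], [0, 0, 3, 0], [0, 0, 3, 0]]]'

```text
t: 13.1
tcp_pos: [0.5919, 0.1685, 0.1483]
tool_rot: [0.996, 0.093, 0.001, 0.0]
force: [-1.4, -0.0, 4.8]
finger_gap: 0.492
gripper_force: 47.9
```

Request:
drive_tool --deltas '[[[0, 0, 0, 0], [0, 0, 0, 0], [0, 0, 0, 0], [0, 0, 0, 0]]]' --jaw 58

```text
t: 13.43
tcp_pos: [0.5909, 0.1684, 0.1464]
tool_rot: [0.996, 0.093, 0.0, -0.0]
force: [0.4, 0.2, -0.2]
finger_gap: 0.68
gripper_force: 0.0
```

Request:
drive_tool --deltas '[[[0, 0, -10, 0], [0, 0, -30, 0], [0, 0, -60, 0], [0, 0, -90, 0], [0, 0, -90, 0]]]'

```text
t: 13.85
tcp_pos: [0.5949, 0.169, 0.2435]
tool_rot: [0.996, 0.093, 0.007, -0.0]
force: [1.3, 0.2, 1.3]
finger_gap: 0.682
gripper_force: 0.0
```

```bash
python3 - <<'E'
from h import *
w=vision.snapshot("wrist")
for a,c,m in blobs(w,(105,120,60),(125,255,255),minA=100):
    e=cv2.fitEllipse(cv2.convexHull(np.argwhere(m)[:,::-1].astype(np.int32)));print("collar w",a,c,e[0],onz("wrist",e[0],.158))
hsv=cv2.cvtColor(w,cv2.COLOR_RGB2HSV)
s=vision.snapshot("side")
for n,im in(("wrist",w),("side",s)):
  for a,c,m in blobs(im,(0,190,70),(4,255,255),minA=25): 
    q=np.argwhere(m)[:,::-1];print("red",n,a,c,q.min(0),q.max(0))
  for a,c,m in blobs(im,(22,150,110),(32,255,255),minA=40): print("yel",n,a,c,onz(n,c,.064))
for a,c,m in blobs(s,(105,100,50),(125,255,255),(140,190,260,330),8): print("collar s",a,c,onz("side",c,.153))
cv2.imwrite("pics/f.png",np.hstack([w[60:360,130:430],cv2.resize(s[180:380,120:340],(330,300))])[...,::-1])
go(.5905,.1684,.27,10.4)
E
```

```text
collar w 822 [280.  224.8] (280.29522705078125, 227.2084197998047) [0.5859 0.168  0.158 ]
red side 152 [277.8 269.3] [275 258] [281 282]
yel side 218 [255.4 262.3] [0.4666 0.1244 0.064 ]
yel side 191 [294.3 295.6] [0.3471 0.1814 0.064 ]
collar s 215 [196.7 229.3] [0.5805 0.1729 0.153 ]
t 13.95 tcp [0.5918 0.1685 0.2386] yawx 10.6 gap 57.6 F [ 0.1 -0.  -0.9] -> d [ -1.2  -0.1 -31.4] turn 0.004
```

View pics/f.png

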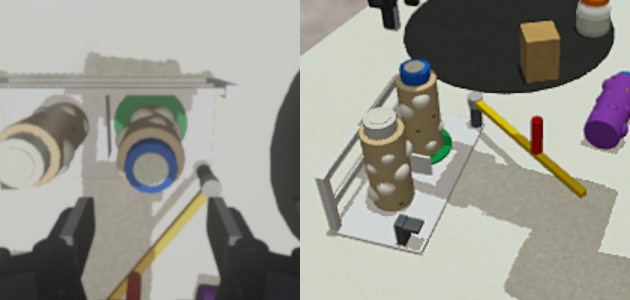

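The log stands upright on the pad (top of the log (150,170) in the left crop, collar up) and measures within about 5 mm of pad centre. Now plan the keeper push: closed fingers on the outer side of the knob, following its arc.

```bash
cat > k.py <<'E'
from h import *
H=np.array([.540,.0862]);
def pose(phi_deg,D,L=.155):
    f=np.radians(phi_deg);K=H+L*np.array([np.cos(f),np.sin(f)]);T=np.array([np.sin(f),-np.cos(f)])
    return K-D*T,phi_deg-90
E
python3 - <<'E'
from k import *
print("knob",two("top",(219,237),"side",(278,262)),onz("side",(278,259.5),.124),onz("top",(219,237),.12))
p,y=pose(155.9,.045);print(p,y);go(*p,.2386,y)
E
```

```text
knob (array([0.3987, 0.1507, 0.1117]), np.float64(0.0001)) [0.3961 0.1564 0.124 ] [0.3988 0.1493 0.12  ]
[0.38013583 0.10841368] 65.9
t 13.95 tcp [0.5918 0.1685 0.2386] yawx 10.6 gap 57.6 F [ 0.1 -0.  -0.9] -> d [-219.2   20.    -1. ] turn -0.964
```

Request:
drive_tool --deltas '[[[-36, 3, 0, 0], [-73, 7, 0, 0], [-110, 10, 0, 0], [-146, 13, 0, 0], [-183, 17, 0, 0]]]' --jaw 0 --force 40

```text
t: 14.37
tcp_pos: [0.4113, 0.1176, 0.2352]
tool_rot: [0.996, 0.093, -0.002, -0.0]
force: [0.0, 0.1, -0.2]
finger_gap: 0.002
gripper_force: 0.0
```

Request:
drive_tool --deltas '[[[-20, 2, 0, -0.12], [-36, 3, 0, -0.24], [-36, 3, 0, -0.36], [-36, 3, 0, -0.48], [-36, 3, 0, -0.6]]]'

```text
t: 14.78
tcp_pos: [0.3779, 0.1082, 0.2356]
tool_rot: [0.923, 0.385, -0.001, -0.001]
force: [0.2, -0.0, 0.5]
finger_gap: 0.006
gripper_force: 0.0
```

Request:
drive_tool --deltas '[[[0, 0, 0, -0.12], [0, 0, 0, -0.24], [0, 0, 0, -0.36], [0, 0, 0, -0.36], [0, 0, 0, -0.36]]]'

```text
t: 15.2
tcp_pos: [0.3785, 0.1083, 0.2357]
tool_rot: [0.841, 0.541, -0.001, -0.001]
force: [0.2, -0.3, 0.6]
finger_gap: 0.001
gripper_force: 0.0
```

```bash
python3 - <<'E'
from k import *
p,y=pose(155.9,.045);go(*p,.08,y)
w=vision.snapshot("wrist")
for a,c,m in blobs(w,(0,170,60),(5,255,255),minA=40):
    q=np.argwhere(m)[:,::-1];print("red",a,c,q.min(0),q.max(0),onz("wrist",c,.11))
E
```

```text
t 15.2 tcp [0.3785 0.1083 0.2357] yawx 65.5 gap 0.1 F [ 0.2 -0.3  0.6] -> d [  0.9   1.7 155.7] turn -0.007
```

Request:
drive_tool --deltas '[[[1, 1, 35, 0], [1, 1, 70, 0], [1, 1, 105, 0], [1, 1, 135, 0], [1, 1, 155, 0]]]'

```text
t: 15.67
tcp_pos: [0.3794, 0.1087, 0.079]
tool_rot: [0.841, 0.541, -0.001, -0.001]
force: [-0.3, 0.8, 0.9]
finger_gap: 0.0
gripper_force: 0.0
```

Request:
drive_tool --deltas '[[[6, 0, 0, 0], [12, 0, 0, 0], [17, 0, 0, 0], [22, 0, 0, 0], [26, 0, 0, 0]]]'

```text
t: 16.08
tcp_pos: [0.3928, 0.1333, 0.0827]
tool_rot: [0.84, 0.542, 0.002, 0.001]
force: [0.5, -1.3, 0.6]
finger_gap: 0.0
gripper_force: 0.0
```

```bash
python3 - <<'E'
from k import *
for ph in (150,144,138,132,126):
    p,y=pose(ph,.02);go(*p,.08,y)
E
```

```text
t 16.08 tcp [0.3928 0.1333 0.0827] yawx 65.7 gap 0.0 F [ 0.5 -1.3  0.6] -> d [13.1 -2.7  2.7] turn 0.099
t 16.08 tcp [0.3928 0.1333 0.0827] yawx 65.7 gap 0.0 F [ 0.5 -1.3  0.6] -> d [29.5 -2.3  2.8] turn 0.204
t 16.08 tcp [0.3928 0.1333 0.0827] yawx 65.7 gap 0.0 F [ 0.5 -1.3  0.6] -> d [45.7 -0.2  2.8] turn 0.309
t 16.08 tcp [0.3928 0.1333 0.0827] yawx 65.7 gap 0.0 F [ 0.5 -1.3  0.6] -> d [61.6  3.6  2.8] turn 0.413
t 16.08 tcp [0.3928 0.1333 0.0827] yawx 65.7 gap 0.0 F [ 0.5 -1.3  0.6] -> d [77.1  9.   2.9] turn 0.518
```

Request:
drive_tool --deltas '[[[13, -2, 2, 0.1], [29, -2, 2, 0.2], [46, 0, 2, 0.31], [62, 4, 2, 0.41], [77, 9, 2, 0.52]]]'

```text
t: 16.5
tcp_pos: [0.4314, 0.2001, 0.0806]
tool_rot: [0.952, 0.306, 0.0, 0.0]
force: [-0.4, -0.5, 0.1]
finger_gap: -0.003
gripper_force: 0.0
```

```bash
python3 - <<'E'
from k import *
s=vision.snapshot("side")
for a,c,m in blobs(s,(0,170,60),(5,255,255),(120,180,400,330),minA=20): print("red",a,c,onz("side",c,.094))
for a,c,m in blobs(s,(22,150,110),(32,255,255),minA=40): print("yel",a,c,onz("side",c,.062))
for ph in (121,116,111,106,101):
    p,y=pose(ph,.02);go(*p,.08,y)
E
```

```text
red 183 [243.6 280.2] [0.4467 0.2131 0.094 ]
yel 108 [238.2 257.6] [0.5108 0.125  0.062 ]
yel 220 [247.6 312.7] [0.4127 0.2615 0.062 ]
t 16.55 tcp [0.4355 0.2019 0.0809] yawx 35.4 gap 0.1 F [ 3.3  1.4 -0.3] -> d [10.1 -1.3  1. ] turn 0.077
t 16.55 tcp [0.4355 0.2019 0.0809] yawx 35.4 gap 0.1 F [ 3.3  1.4 -0.3] -> d [23.7 -1.4  1.1] turn 0.164
t 16.55 tcp [0.4355 0.2019 0.0809] yawx 35.4 gap 0.1 F [ 3.3  1.4 -0.3] -> d [37.3 -0.3  1.2] turn 0.252
t 16.55 tcp [0.4355 0.2019 0.0809] yawx 35.4 gap 0.1 F [ 3.3  1.4 -0.3] -> d [50.8  2.   1.3] turn 0.339
t 16.55 tcp [0.4355 0.2019 0.0809] yawx 35.4 gap 0.1 F [ 3.3  1.4 -0.3] -> d [64.   5.4  1.4] turn 0.426
```

The knob follows (bar now at 126°). Continue to nearly shut, then press gently home.

Request:
drive_tool --deltas '[[[10, -1, 1, 0.08], [24, -1, 1, 0.16], [37, 0, 1, 0.25], [51, 2, 1, 0.34], [62, 5, 1, 0.43]]]'

```text
t: 16.97
tcp_pos: [0.4845, 0.2319, 0.0793]
tool_rot: [0.995, 0.097, 0.0, -0.0]
force: [-0.8, 0.9, 0.1]
finger_gap: -0.002
gripper_force: 0.0
```

Request:
drive_tool --deltas '[[[2, 0, 0, 0], [4, 0, 0, 0], [6, 0, 0, 0], [7, 0, 0, 0], [7, 0, 0, 0]]]'

```text
t: 17.38
tcp_pos: [0.4897, 0.2323, 0.0783]
tool_rot: [0.995, 0.098, -0.001, 0.0]
force: [-3.2, 1.4, 0.4]
finger_gap: -0.002
gripper_force: 0.0
```

```bash
cat >> k.py <<'E'
def state():
    s=vision.snapshot("side")
    for a,c,m in blobs(s,(0,170,60),(5,255,255),(120,180,400,330),minA=20):
        k=onz("side",c,.094);d=k[:2]-H;print("red",a,c,k,np.linalg.norm(d).round(3),"bar deg",np.degrees(np.arctan2(d[1],d[0])).round(1))
E
python3 - <<'E'
from k import *
state();p,y=pose(100.4,.02);go(*p,.08,y)
E
```

```text
red 89 [211.1 284.6] [0.4996 0.2525 0.094 ] 0.171 bar deg 103.7
t 17.43 tcp [0.4898 0.2323 0.0782] yawx 11.3 gap 0.2 F [-3.2  0.8  0.1] -> d [ 3.1 -2.2 -1.8] turn 0.015
```

Request:
drive_tool --deltas '[[[1, 0, 0, 0], [2, 0, 0, 0], [3, 0, 0, 0], [4, 0, 0, 0], [4, 0, 0, 0]]]'

```text
t: 17.85
tcp_pos: [0.4899, 0.2329, 0.0774]
tool_rot: [0.995, 0.098, -0.006, 0.0]
force: [-10.1, 2.1, 3.8]
finger_gap: -0.004
gripper_force: 0.0
```

Request:
drive_tool --deltas '[[[1, 0, 0, 0], [2, 0, 0, 0], [3, 0, 0, 0], [3, 0, 0, 0], [3, 0, 0, 0]]]'

```text
t: 18.27
tcp_pos: [0.4897, 0.2331, 0.077]
tool_rot: [0.995, 0.098, -0.009, 0.001]
force: [-13.4, 1.8, 4.1]
finger_gap: 0.0
gripper_force: 0.0
```

The tool has stopped advancing and the force is rising, so the bar is at its stop. Back off straight, then rise and verify numerically.

Request:
drive_tool --deltas '[[[-10, 0, 0, 0], [-25, 0, 0, 0], [-40, 0, 0, 0], [-50, 0, 0, 0], [-50, 0, 0, 0]]]'

```text
t: 18.68
tcp_pos: [0.447, 0.2236, 0.0783]
tool_rot: [0.995, 0.098, -0.001, 0.0]
force: [-0.2, -0.3, 0.1]
finger_gap: -0.0
gripper_force: 0.0
```

Request:
drive_tool --deltas '[[[0, 0, -35, 0], [0, 0, -70, 0], [0, 0, -105, 0], [0, 0, -140, 0], [0, 0, -170, 0]]]'

```text
t: 19.1
tcp_pos: [0.4511, 0.2244, 0.2512]
tool_rot: [0.995, 0.098, 0.002, -0.0]
force: [0.8, -0.1, -0.1]
finger_gap: -0.001
gripper_force: 0.0
```

```bash
python3 - <<'E'
from k import *
state();w=vision.snapshot("wrist");s=vision.snapshot("side");go(*pose(100.4,.07)[0],.25)
for n,im,z in(("wrist",w,.064),("side",s,.062)):
    P=[]
    for a,c,m in blobs(im,(20,130,90),(34,255,255),minA=25):
        q=np.argwhere(m)[:,::-1].astype(np.float32);vx,vy,x0,y0=cv2.fitLine(q,2,0,.01,.01).ravel();print(n,a,c,np.degrees(np.arctan2(*( (onz(n,(x0+vx*15,y0+vy*15),z)-onz(n,(x0-vx*15,y0-vy*15),z))[1::-1]))).round(1),onz(n,c,z))
for a,c,m in blobs(w,(105,110,60),(125,255,255),minA=100): 
    e=cv2.fitEllipse(cv2.convexHull(np.argwhere(m)[:,::-1].astype(np.int32)));print("collar",a,e,onz("wrist",e[0],.156))
for a,c,m in blobs(s,(105,100,50),(125,255,255),(140,190,260,330),8): print("collar s",a,c)
# stand rail direction for shut reference: bystanders vs start
o=cv2.imread("pics/side0.png")[...,::-1].copy()
for im in(o,s):
    for b,lo,hi in(((250,180,300,240),(8,60,60),(25,200,255)),((295,165,335,185),(5,200,150),(16,255,255)),((268,130,296,175),(3,120,40),(20,255,255)),((155,250,195,275),(15,10,150),(40,90,255))):
        print([(a,c) for a,c,m in blobs(im,lo,hi,b,60)][:1])
E
```

```text
red 183 [210.5 278.3] [0.5106 0.2375 0.094 ] 0.154 bar deg 101.0
t 19.25 tcp [0.4523 0.2247 0.2514] yawx 11.2 gap -0.1 F [-0.4  0.1 -0.1] -> d [-8.7 -3.   1.4] turn 0
wrist 382 [245.5 135.5] -78.4 [0.5015 0.2731 0.064 ]
wrist 884 [343.4 136.4] -79.1 [0.5209 0.1698 0.064 ]
side 244 [279.1 200.8] -153.1 [ 0.5264 -0.132   0.062 ]
side 230 [225.4 266.5] -79.4 [0.5217 0.1637 0.062 ]
side 240 [201.6 311.1] -79.4 [0.4968 0.2972 0.062 ]
collar 1481 ((394.48583984375, 56.79094696044922), (56.87609100341797, 66.82928466796875), 30.936687469482422) [0.5845 0.1677 0.156 ]
collar 173 ((493.52581787109375, 300.96514892578125), (15.386004447937012, 23.87018394470215), 177.7222137451172) [0.4066 0.0155 0.156 ]
collar s 223 [196.5 229.2]
[(np.int32(1526), array([275.2, 205.2]))]
[]
[(np.int32(250), array([281. , 151.3]))]
[(np.int32(416), array([172.1, 260.8]))]
[(np.int32(990), array([279.6, 213.6]))]
[]
[(np.int32(251), array([281. , 151.3]))]
[(np.int32(290), array([170.9, 258. ]))]
```

Bar heading is 100.6–101.0° against 100.4° for shut, and the knob is at its expected shut position, so it is home. The blue log is still in place. One quick numeric check of the standing log before handing in.

```bash
python3 - <<'E'
from h import *
o=cv2.cvtColor(cv2.imread("pics/side0.png")[...,::-1].copy(),6+1);s=cv2.cvtColor(vision.snapshot("side"),7)
for n,(x0,y0,x1,y1) in dict(stlog=(158,250,196,318),jar=(303,170,328,206),bottle=(270,133,292,178),carton=(264,194,296,236)).items():
    r=cv2.matchTemplate(s[y0-8:y1+8,x0-8:x1+8],o[y0:y1,x0:x1],cv2.TM_CCOEFF_NORMED);_,v,_,l=cv2.minMaxLoc(r);print(n,round(v,3),"shift px",l[0]-8,l[1]-8)
E
```

```text
stlog 0.922 shift px 0 0
jar 1.0 shift px 0 0
bottle 0.988 shift px 0 0
carton 0.956 shift px 0 0
```

```bash
python3 -c "
from station import manip
print(manip.sign_off())"
```

```text
the job is handed in; nothing more can be done
None
```

The job is handed in: the blue-collared log stands upright on the green pad, the keeper bar is pressed home against its stop, and the other log, bottle, jar and carton show no shift; the sign-off gave no verdict, and I viewed 12 pictures, two over the limit of 10.

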